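# Lock a spring stud into the bench strut at its stop

## Task

Take the blue-handled spring stud out of its orange holder and push its head lengthwise into the slot of the steel strut. Feel along the channel, towards the red cap, for the stop inside that marks the locating notch; there press the stud down against its spring, give it a quarter turn and let it go, so that its head ends crosswise, sprung up into the notch under the lips. Work gently, never forcing the stud against the strut (10 N or so is enough), and leave the other things on the table alone.

Things in the scene. Friction and masses are not known exactly. Their poses are not given: they have to be found in the camera images.
- rail: steel slotted strut, 320 x 41 wide x 41 high, fixed, slot up. Origin: centre of underside; x along the slot towards the red cap, y across, z up. Slot 22 wide, full length, on y = 0. Channel inside 36 wide, floor z = 3, lips' top z = 41, plain lips' underside z = 31. It and the stud must never press each other with over 30 N; a stiff run into lips or stop exceeds that
- entry (a point): point on the strut at its x = -90, y = 0, z = 41 (top of the lips, middle of the slot): a good place to put the stud in, with nothing in the channel below
- cap (a point): red-capped end of the strut, its x = +160, z = 41. Inside, dark, at a place not measured, x = -40 to +40, is one notch in both lips' underside, 25 long, underside there z = 37 (6 higher). A rigid stop block (z 5 to 35) has its face 17 past the notch's centre towards the cap: a lengthwise head sliding to +x meets it with the stud's axis 1 past the notch's centre
- stud: spring channel nut, 0.1 to 0.16 kg, loose, upright. Origin: centre of the head's underside; x along the head, z up. Steel head 32 (x) x 19 (y) x 8 (z 0 to 8), turns within radius 17, lower edges narrowed 2 a side; shank 16 dia. Below, a spring foot 14 dia reaches z = -30 and yields upward up to 18 (1 N + 0.5 N per mm; about 8 N when the head is under the lips). Reads None while held
- grip (a point): on the stud's axis, 52 above its origin, where to grip: blue handle bar 34 long (x, parallel to the head) x 14 thick (y), from 27.5 to 66.5 above the stud's origin, white line along x on top. Close the fingers across the 14. Either way round and either turning sense is equal
- collar (a point): underside of the stud's round steel collar (34 dia, 4 thick), 23.5 above the stud's origin. Stud origin's z over the strut's underside: 17.5 collar on the lips; 17.5 to 23 head free to turn; 23 caught on plain lips; 29 caught in the notch; about 32 standing lengthwise, not pressed; 71 or more: foot clear above the strut
- holder: orange plastic holder fixed to the table, 62 (x) x 51 (y) x 58 high, origin at the centre of its underside. The stud hangs in its pocket (38 x 23, along x) by the collar: stud's origin 34.5 above the table, head along the holder's x. Lift the stud straight up by 60 to clear it
- board: green circuit board in an aluminium tray, 130 x 250 x 28, 0.8 kg, loose; bystander. Origin: centre of the underside
- spool: spool of solder, blue flanges, 58 diameter x 46 high, loose; bystander. Origin: centre of the underside
- can: white and red spray can standing upright, 52 diameter x 150 high, loose; bystander. Origin: centre of the underside
- cup: white plastic cup, 76 diameter x 100 high, loose; bystander. Origin: centre of the underside
There are look-alikes about, which are no part of the job. Leave any yellow look-alike of the stud alone.

How it is judged (in metres and radians):
On the way:
1. the stud is pushed lengthwise into the slot, its head between or below the lips (z of stud in the frame of rail between 0.012 and 0.03 m and y of stud in the frame of rail between -0.004 and 0.004 m and x of stud in the frame of rail between -0.14 and 0.14 m and angle between the x axis of stud and the x axis of rail, either way round below 0.25 rad), for 0.1 s.
At the end, for the whole second after the job is handed in: The stud is let go, at rest, upright within 7 degrees, head crosswise to the slot within 15 degrees and sprung up into the notch: origin 26.5 to 31 mm above the strut's underside (23 on the plain lips), within 6 mm of the slot's middle line and 60 mm of the strut's middle (z of stud in the frame of rail between 0.0265 and 0.031 m and y of stud in the frame of rail between -0.006 and 0.006 m and x of stud in the frame of rail between -0.06 and 0.06 m and angle between the x axis of stud and the y axis of rail, either way round below 0.26 rad and angle between stud's own z axis and vertical below 0.12 rad and linear speed of stud below 0.02 m/s); the robot touches nothing.
It fails at once if stud and strut are pressed together with more than 30 N (contact force between stud and rail above 30 N).
It fails at once if a bystander is moved by more than 15 mm (distance of any of board, spool, can, cup from where it was at the start of the episode above 0.015 m).
It also fails if it takes over 54 s, if anything falls off the work surface, if the arm or the gripper's body presses on something with over 40 N, if the wrist force passes 120 N, or if a joint passes its speed limit or range.

## Robot

A 6-joint arm with a two-finger parallel gripper is mounted at the origin on the work surface. World frame = base frame: x ahead of the robot, y to its left, z up, the work surface at z = 0. Lengths are in mm, angles in rad, forces in N, time in s.
With the tool pointing down it reaches from about 350 to 775 mm from the base axis. Payload 7.3 kg.
Tool frame: the origin (TCP) lies at the very end of the fingers, on their centre line; the grasp point (between the pads) lies 19 mm behind it; z points along the fingers, y is the line along which they close (so a half turn about z gives the same grasp; the last joint's range is limited). The gripper opens to 92 mm and grips with 3 to 60 N. Pads are 19 mm wide; open, the fingers measure 130 mm over their backs; the gripper's body (75 mm by 190 mm) begins 47 mm behind the grasp point.
Start: joints at [1.147, 0.342, 1.524, -0, 1.275, -0.146], TCP at [143.961, 504.896, 226.741] pointing down, gripper open.
Joint ranges: [-2.53, 2.53], [-0.77, 2.02], [0.04, 2.7], [-1, 4.14], [0.28, 2.66], [-3.11, 3.11]. Speed limits (rad/s): [2.57, 2.57, 3.14, 3.14, 3.14, 3.14].

## Interface

Orientations are given as [roll, pitch, yaw] about the fixed x, y, z axes, in that order (R = Rz(yaw) Ry(pitch) Rx(roll)).
In Python, from plant import get_obs, vision, workorder gives the robot as it stands.
- The arm moves only by the shell command python3 -m pendant 'ROWS' [OPENING]. ROWS is a JSON object of lists of equal length, an entry for each row: "dp": the shift along the tool's x, y, z in m, a list of three; "rotation": the turn, a rotation vector about the tool's x, y, z in rad, a list of three. A call has 1 to 8 rows; each row is the pose to reach, as a shift and turn from the pose commanded when the call began, along the tool's axes at that moment; what a row does not reach only later rows make up. A row lasts 1/8 s, in which the tool goes at most 62.5 mm and 10.7 degrees, less where a joint would pass 70% of its speed; a pose out of reach is approached as far as the arm can. A call with a gripper value outside its range is refused whole. OPENING is the finger opening in m, from 0 to 0.0918, set as the call begins (- or left out, the last holds). The fingers move at their own pace and stop on an object; the grip force is fixed at half the most. Time passes only in rows, so rows that repeat a pose let the fingers close. It gives the time, the measured TCP pose, the force, the opening and the grip force at its end, in the units of the state.
- get_obs(): the state, without advancing time (a new reading comes with each control period).
- vision.capture(name): name is "side" or "top"; returns a dict with "pixels" (400x640x3 uint8, red, green, blue), "vfov" (degrees; the focal length in pixels is half the picture's height over the tangent of half this angle, whatever the lens; pixels are square), "cx", "cy" (the principal point, pixels), "pose" (4x4, takes a point from camera to world coordinates). Camera axes: x right, y up, looking along -z (the intrinsics and any distortion apply to the point x, -y, -z); pixel columns grow to the right and rows downward; lengths in mm; the calibration is good to about 2 mm. A picture is of the moment at which its call begins. There is no depth.
- workorder.close_job(): hands the job in; it is judged then, once.
The state is a dict: "time": time; "joint_positions": joint angles; "dq": joint speeds; "tau": joint torques, N m; "tool_pos": TCP position; "tcp_rot": TCP orientation; "contact_force": force on the tool from outside, world axes, zero at the start; "moment": the same for the moment, N m; "grip_width": finger opening in mm; "finger_force": force on a finger pad.
Only numpy, scipy, OpenCV 4.12 (cv2) and the standard library are available. Lean on these libraries where they do the work, as an engineer would, in place of code of your own. Each camera call takes 0.05 s, during which the arm holds its last target. There are 200 camera calls.

## Working session

There is one attempt and no reset: what is moved stays moved. The work goes in short steps, Python scripts to look and compute and a shell command to move; the robot and the scene stay as the last step left them, time stands still between calls to the robot, and variables do not carry over. Pictures are saved under pics/ and viewed, at most 10 in all, crops included, and the job is handed in when it is done.

```bash
ls; mkdir -p pics; python3 - <<'E'
from plant import get_obs, vision
import cv2
for n in ("side","top"):
    c=vision.capture(n); cv2.imwrite(f"pics/{n}0.png",c["pixels"][:,:,::-1])
    print(n,{k:(v.tolist() if hasattr(v,'tolist') else v) for k,v in c.items() if k!="pixels"})
print(get_obs())
E
```

```text
pics
side {'vfov': 43.58197640882988, 'cx': 316.168205153248, 'cy': 201.2188764370488, 'pose': [[-0.992712359094724, 0.1004264005876078, -0.06660863431722085, 495.54591549233197], [-0.11949745300240891, -0.7489182220499226, 0.6517989378692786, 672.150075790401], [0.015573401251010938, 0.6550084234165238, 0.7554610740646238, 877.3211396397687], [0.0, 0.0, 0.0, 1.0]]}
top {'vfov': 55.76460846055602, 'cx': 326.2155432729147, 'cy': 198.28256521818062, 'pose': [[0.020217363714246962, 0.9968747468032607, -0.07636751528222467, 495.4622276463892], [-0.9997633200765378, 0.019543780774374454, -0.009557429705816124, -33.87754061305155], [-0.008035050341115903, 0.0765426666570885, 0.9970339302887529, 1032.805498138501], [0.0, 0.0, 0.0, 1.0]]}
{'time': 0.1, 'joint_positions': array([ 1.14701015e+00,  3.42677180e-01,  1.52493997e+00,  2.11124897e-05,
        1.27539974e+00, -1.46020808e-01]), 'dq': array([-0.0007409 , -0.00171112, -0.00328257,  0.00182192, -0.00056068,
       -0.00156188]), 'tau': array([ 1.93827822e-03, -4.32003057e+01, -2.44695801e+01,  7.20284041e-02,
        5.27072826e-02, -3.15952730e-05]), 'tool_pos': array([143.78750921, 504.54011677, 226.09548776]), 'tcp_rot': array([-3.14018651e+00, -2.27204133e-04,  2.86382096e+00]), 'contact_force': array([-0.28801354,  0.30979575, -0.19168684]), 'moment': array([-0.02488391,  0.04058171, -0.03836218]), 'finger_force': 0.0, 'grip_width': 91.85720473393937}
```

View pics/side0.png

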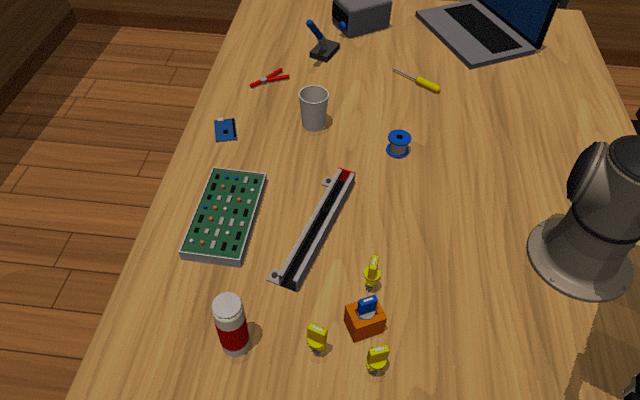

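View pics/top0.png

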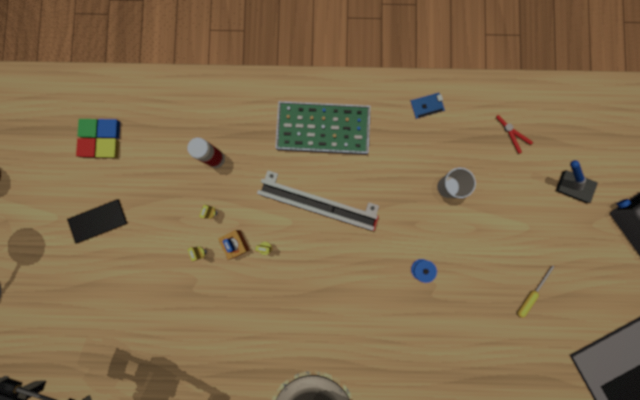

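Side view: the blue-handled stud in the orange holder is at (367,305), top view (231,244). Possible confusions are the yellow studs at side (372,270), (317,338) and (377,358), and the blue-handled thing in a black stand at side (320,45). I choose the one in the orange holder. The rail's red cap is at side (347,175) and top (375,222). I'll check with one close crop.

```bash
python3 - <<'E'
import cv2,numpy as np
s=cv2.imread("pics/side0.png");t=cv2.imread("pics/top0.png")
def cr(im,x,y,w,h,k): return cv2.resize(im[y:y+h,x:x+w],None,fx=k,fy=k,interpolation=cv2.INTER_CUBIC)
o=np.zeros((600,800,3),np.uint8)
def put(a,x,y): o[y:y+a.shape[0],x:x+a.shape[1]]=a
put(cr(s,335,285,60,60,6),0,0)      # side holder x6
put(cr(t,210,225,40,40,6),0,360)  # top holder x6
put(cr(s,262,160,100,135,3),370,0) # side rail x3
put(cr(t,250,165,137,70,3),370,410-20)
cv2.imwrite("pics/crop1.png",o)
E
```

```text
(no output)
```

View pics/crop1.png

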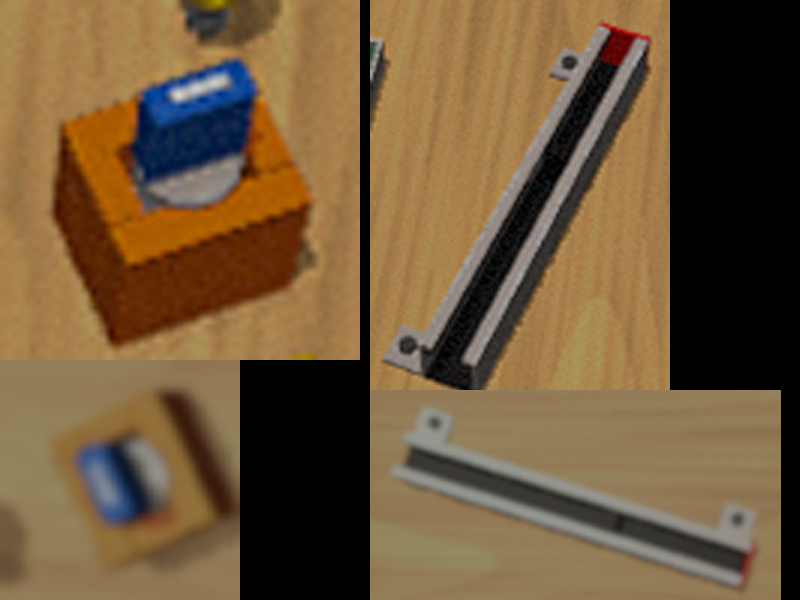

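The crop confirms it: blue handle with a white line in the orange block, with no yellow. Next I'll fit the poses from both views.

```bash
cat > h.py <<'E'
import numpy as np,cv2
from scipy.optimize import least_squares
def cam(c):
    f=200/np.tan(np.radians(c["vfov"])/2); return f,c["cx"],c["cy"],np.array(c["pose"])
def proj(c,P):
    f,cx,cy,T=cam(c); p=(np.atleast_2d(P)-T[:3,3])@T[:3,:3]
    return np.c_[cx+f*p[:,0]/-p[:,2], cy+f*p[:,1]/p[:,2]]
def tri(cs,uvs):
    r=least_squares(lambda P:np.concatenate([proj(c,P)[0]-u for c,u in zip(cs,uvs)]),[500,100,50])
    return r.x,r.fun
def frame(q,loc):
    x,y,z,a=q; L=np.atleast_2d(np.array(loc,float)); c,s=np.cos(a),np.sin(a)
    return np.c_[x+c*L[:,0]-s*L[:,1],y+s*L[:,0]+c*L[:,1],z+L[:,2]]
E
python3 - <<'E'
from h import *
from plant import vision
S,T=vision.capture("side"),vision.capture("top")
a=np.array
# rail corners on z=41: (-160,+20.5),(-160,-20.5),(160,20.5),(160,-20.5)
sc=lambda u,v:(262+(u-370)/3,160+v/3); tc=lambda u,v:(250+(u-370)/3,165+(v-390)/3)
loc=[(-160,20.5,41),(-160,-20.5,41),(160,20.5,41),(160,-20.5,41)]
su=a([sc(425,350),sc(480,365),sc(602,25),sc(648,38)]); tu=a([tc(412,432),tc(393,475),tc(755,547),tc(742,587)])
def fit(loc,su,tu,q0):
    f=lambda q:np.r_[(proj(S,frame(q,loc))-su).ravel(),(proj(T,frame(q,loc))-tu).ravel()]
    r=least_squares(f,q0,loss='soft_l1',x_scale=[10,10,10,.1]); return r.x,f(r.x).round(1)
# which direction: red cap
print("cap tri",tri([S,T],[sc(625,31),tc(748,567)]),"near",tri([S,T],[sc(452,358),tc(402,453)]))
cap=tri([S,T],[sc(625,31),tc(748,567)])[0];nr=tri([S,T],[sc(452,358),tc(402,453)])[0]
yaw=np.arctan2(*(cap-nr)[1::-1]);m=(cap+nr)/2
q,e=fit(loc,su,tu,[m[0],m[1],0,yaw]);print("rail",q,e.tolist())
sh=lambda u,v:(335+u/6,285+v/6); th=lambda u,v:(210+u/6,225+(v-360)/6)
print("white line",tri([S,T],[sh(199,89),th(100,482)]))
A=[tri([S,T],x)[0] for x in ([sh(62,125),th(165,388)],[sh(128,265),th(52,440)])];print(a(A))
for sc_ in (([sh(62,125),sh(255,75),sh(310,200),sh(128,265)]),):
    # try all rotations of top order
    t4=[th(52,440),th(165,388),th(228,510),th(108,565)]
    for k in range(4):
        tt=t4[k:]+t4[:k]
        print(k,[tri([S,T],x)[0].round(0).tolist() for x in zip(sc_,tt)],[np.abs(tri([S,T],x)[1]).max().round(1) for x in zip(sc_,tt)])
np.savez("cams.npz",S=S,T=T)
E
```

```text
cap tri (array([ 508.02783335, -156.18538336,   38.79734953]), array([ 0.49695247,  0.05333463,  0.00979536, -0.55778029])) near (array([599.43582483, 151.19060595,  31.0075355 ]), array([-0.59762132, -0.09231663,  0.0035398 ,  0.81866756]))
rail [553.61454171  -3.14576623  -5.59455029  -1.85629228] [-0.6, -2.5, -0.0, -0.3, -0.2, 0.4, 0.7, 1.1, -0.9, 0.6, 0.6, 0.9, -0.0, -1.5, -0.2, 0.1]
white line (array([446.00814965, 217.28333535,  99.84957388]), array([-0.05680127, -0.00417286, -0.0026537 ,  0.07930973]))
[[484.25456002 204.76017474  47.50725939]
 [460.96330531 251.56395463  52.21841648]]
0 [[478.0, 237.0, 104.0], [447.0, 198.0, 77.0], [410.0, 188.0, -13.0], [442.0, 234.0, 20.0]] [np.float64(6.0), np.float64(14.9), np.float64(6.8), np.float64(13.7)]
1 [[484.0, 205.0, 48.0], [427.0, 177.0, 42.0], [408.0, 225.0, 55.0], [461.0, 252.0, 52.0]] [np.float64(0.1), np.float64(1.9), np.float64(0.2), np.float64(0.1)]
2 [[465.0, 184.0, 11.0], [424.0, 212.0, 103.0], [428.0, 242.0, 85.0], [467.0, 219.0, -12.0]] [np.float64(13.1), np.float64(4.6), np.float64(13.9), np.float64(6.3)]
3 [[459.0, 220.0, 75.0], [443.0, 229.0, 130.0], [431.0, 210.0, 25.0], [446.0, 197.0, -54.0]] [np.float64(19.6), np.float64(8.8), np.float64(20.1), np.float64(7.1)]
```

```bash
cat >> h.py <<'E'
def rect(c,q,xs,ys,z):
    X,Y=np.meshgrid(xs,ys); uv=proj(c,frame(q,np.c_[X.ravel(),Y.ravel(),np.full(X.size,z)])).astype(np.float32)
    return cv2.remap(c["pixels"],uv[:,0].reshape(X.shape),uv[:,1].reshape(X.shape),cv2.INTER_CUBIC)[:,:,::-1]
E
python3 - <<'E'
from h import *
d=np.load("cams.npz",allow_pickle=True);S,T=d["S"].item(),d["T"].item()
q=[553.6,-3.1,0,-1.8563]; rows=[]
xs=np.arange(-190,190,.5);ys=np.arange(35,-35,-.5)
for c in (S,T):
    im=rect(c,q,xs,ys,41); rows.append(im)
    g=im.astype(float).mean(2)
    for lo,hi in ((-150,-100),(-100,-50),(-50,0),(0,50),(50,100),(100,140)):
        m=(xs>lo)&(xs<hi); p=np.median(g[:,m],1); dp=np.gradient(cv2.GaussianBlur(p[:,None],(1,9),1.5)[:,0])
        k=[i for i in range(2,len(dp)-2) if abs(dp[i])>3 and abs(dp[i])==abs(dp[i-2:i+3]).max()]
        print(lo,[(float(ys[i]),round(float(dp[i]),1)) for i in k])
h=[445,216,0,.465]
r=[]
for c in (S,T):
  for z in (58,101):
    r.append(rect(c,h,np.arange(-47,48,.5),np.arange(47,-48,-.5),z))
rows=[x for x in rows]+[np.hstack(r)]
w=max(x.shape[1] for x in rows)
cv2.imwrite("pics/rect.png",np.vstack([cv2.copyMakeBorder(x,0,6,0,w-x.shape[1],0) for x in rows]).astype(np.uint8)); print(w)
E
```

```text
-150 [(23.5, 3.4), (12.5, -18.3), (7.5, -5.4), (-8.5, 17.1), (-19.0, -18.2), (-32.0, 8.3)]
-100 [(23.5, 4.1), (12.5, -18.0), (7.0, -5.2), (-8.5, 17.2), (-19.0, -17.8), (-31.5, 9.5)]
-50 [(23.0, 4.0), (12.5, -17.0), (7.0, -4.7), (-8.5, 17.5), (-19.0, -17.3), (-31.5, 9.3)]
0 [(23.0, 4.3), (12.0, -16.5), (-8.5, 17.0), (-19.0, -17.2), (-32.0, 8.6)]
50 [(22.5, 4.6), (12.0, -16.2), (7.0, -3.8), (-8.5, 16.6), (-19.5, -14.7), (-32.0, 9.0)]
100 [(22.5, 4.0), (12.0, -16.5), (-8.5, 14.7), (-19.5, -16.2), (-32.0, 8.1)]
-150 [(11.5, -8.6), (-8.0, 6.8), (-18.5, -4.5)]
-100 [(11.0, -8.7), (-8.0, 6.9), (-18.5, -4.8)]
-50 [(11.0, -8.4), (-8.5, 6.9), (-19.0, -4.5)]
0 [(11.0, -8.1), (-8.5, 7.0), (-19.0, -4.8)]
50 [(11.0, -8.6), (-8.5, 6.9), (-19.5, -4.9)]
100 [(10.5, -8.3), (-8.5, 7.0), (-19.5, -4.5)]
760
```

View pics/rect.png

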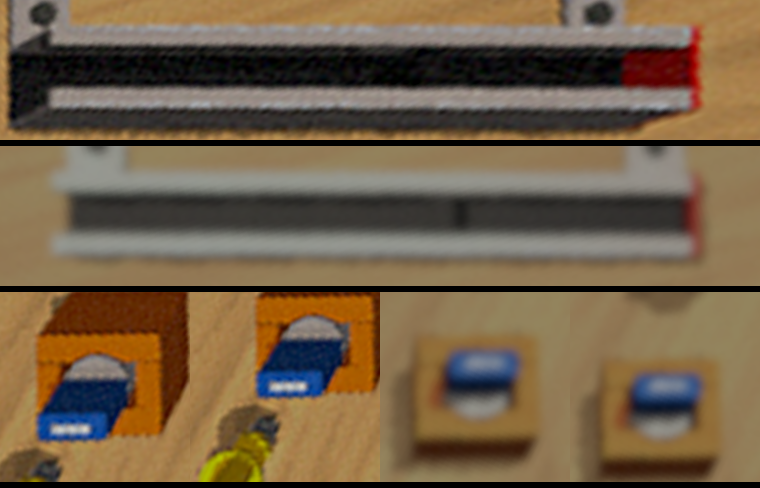

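```bash
cat >> h.py <<'E'
def need(p,yaw=None):
    from plant import get_obs
    o=get_obs(); y=o["tcp_rot"][2]; d=np.array(p)-o["tool_pos"]
    c,s=np.cos(y),np.sin(y)
    print("t",round(o["time"],2),"tcp",o["tool_pos"].round(1),"rpy",o["tcp_rot"].round(4),"F",o["contact_force"].round(1),"w",round(o["grip_width"],1),"ff",round(o["finger_force"],1))
    dy=0 if yaw is None else -((yaw-y+np.pi)%(2*np.pi)-np.pi)
    print("dp mm",np.round([c*d[0]+s*d[1],s*d[0]-c*d[1],-d[2]],2),"rotz",round(dy,4))
E
python3 -m pendant '{"dp":[[-0.046,-0.024,0.003],[-0.092,-0.048,0.006],[-0.139,-0.072,0.009],[-0.185,-0.096,0.012],[-0.231,-0.120,0.015],[-0.277,-0.144,0.018],[-0.324,-0.169,0.022],[-0.370,-0.1926,0.026]],"rotation":[[0,0,0.18],[0,0,0.36],[0,0,0.54],[0,0,0.72],[0,0,0.9],[0,0,1.08],[0,0,1.26],[0,0,1.44]]}' 0.04
python3 -c "
from h import *
need([446.8,217.8,170],.465)
d=np.load('cams.npz',allow_pickle=True);S,T=d['S'].item(),d['T'].item()
for s,t in (((374,262),(265,246)),((318,330),(209,210)),((378,350),(197,253))): print(tri([S,T],[s,t])[0].round(0))"
```

```text
time: 1.2
tool_pos: [448.0, 216.8, 200.6]
tcp_rot: [3.141, -0.0, 1.418]
contact_force: [-0.2, -0.6, 0.2]
grip_width: 40.1
finger_force: 0.0
t 1.2 tcp [448.  216.8 200.6] rpy [ 3.1415e+00 -2.0000e-04  1.4176e+00] F [-0.2 -0.6  0.2] w 40.1 ff 0.0
dp mm [ 0.79 -1.36 30.63] rotz 0.9526
[441. 126.  84.]
[530. 273.  74.]
[423. 297.  77.]
```

```bash

python3 -m pendant '{"dp":[[0.0008,-0.0014,0.005],[0.0008,-0.0014,0.01],[0.0008,-0.0014,0.015],[0.0008,-0.0014,0.02],[0.0008,-0.0014,0.025],[0.0008,-0.0014,0.0306],[0.0008,-0.0014,0.0306]],"rotation":[[0,0,0.18],[0,0,0.36],[0,0,0.54],[0,0,0.72],[0,0,0.9],[0,0,0.9526],[0,0,0.9526]]}'
python3 - <<'E'
from h import *
need([446.8,217.8,67.5],.465)
from plant import vision,get_obs
S=vision.capture("side");o=get_obs()["tool_pos"]
print(proj(S,[o]).round(1), proj(S,[[446.8,217.8,101]]).round(1))
im=S["pixels"][230:350,310:430,::-1];cv2.imwrite("pics/a1.png",cv2.resize(im,None,fx=5,fy=5,interpolation=cv2.INTER_CUBIC))
E
```

```text
time: 2.08
tool_pos: [445.4, 219.1, 169.7]
tcp_rot: [-3.141, 0.001, 0.472]
contact_force: [0.1, -0.6, -0.5]
grip_width: 39.8
finger_force: 0.0
t 2.08 tcp [445.4 219.1 169.7] rpy [-3.1414e+00  1.1000e-03  4.7180e-01] F [ 0.1 -0.6 -0.5] w 39.8 ff 0.0
dp mm [  0.69   1.82 102.19] rotz 0.0068
[[372.3 279.4]] [[367.7 299.7]]
```

View pics/a1.png

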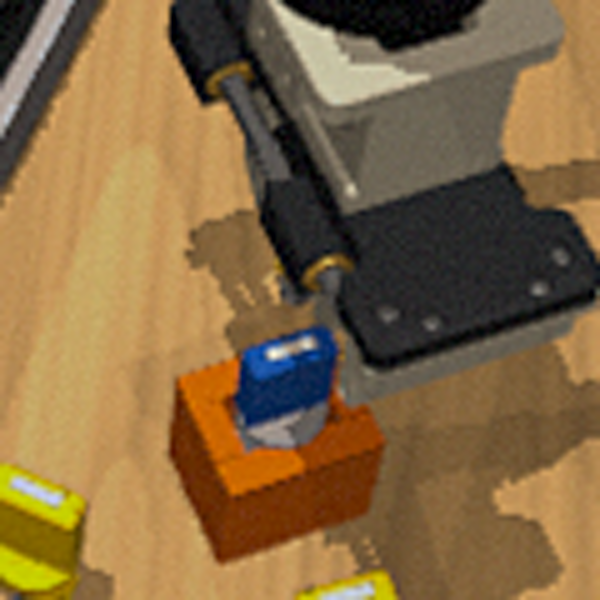

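Side view: the fingers come down from above, out of sight behind the hand, around the blue handle at crop (290,350). Nothing obstructs the descent, so I descend and close.

```bash

python3 -m pendant '{"dp":[[0.0007,0.0016,0.02],[0.0007,0.0016,0.04],[0.0007,0.0016,0.06],[0.0007,0.0016,0.08],[0.0007,0.0016,0.092],[0.0007,0.0016,0.1022],[0.0007,0.0016,0.1022],[0.0007,0.0016,0.1022]],"rotation":[[0,0,0.005],[0,0,0.005],[0,0,0.005],[0,0,0.005],[0,0,0.005],[0,0,0.005],[0,0,0.005],[0,0,0.005]]}'
python3 -c "
from h import *
need([446.8,217.8,67.5],.465)"
```

```text
time: 3.12
tool_pos: [447.4, 218.2, 68.4]
tcp_rot: [3.141, -0.001, 0.466]
contact_force: [-1.2, 0.1, 1.1]
grip_width: 39.9
finger_force: 0.0
t 3.12 tcp [447.4 218.2  68.4] rpy [ 3.1415e+00 -1.0000e-03  4.6630e-01] F [-1.2  0.1  1.1] w 39.9 ff 0.0
dp mm [-0.74  0.12  0.9 ] rotz 0.0013
```

```bash

python3 -m pendant '{"dp":[[0,0,0],[0,0,0],[0,0,0],[0,0,0],[0,0,0],[0,0,0]],"rotation":[[0,0,0],[0,0,0],[0,0,0],[0,0,0],[0,0,0],[0,0,0]]}' 0.0
python3 -c "
from h import *
need([446.8,217.8,67.5],.465)"
```

```text
time: 3.88
tool_pos: [447.2, 218.1, 68.1]
tcp_rot: [3.142, -0.0, 0.466]
contact_force: [-0.3, -0.7, 3.6]
grip_width: 13.8
finger_force: 30.0
t 3.88 tcp [447.2 218.1  68.1] rpy [ 3.1415e+00 -4.0000e-04  4.6620e-01] F [-0.3 -0.7  3.6] w 13.8 ff 30.0
dp mm [-0.47  0.08  0.61] rotz 0.0012
```

```bash

python3 -m pendant '{"dp":[[0,0,-0.01],[0,0,-0.025],[0,0,-0.04],[0,0,-0.055],[0,0,-0.07],[0,0,-0.082],[0,0,-0.082]],"rotation":[[0,0,0],[0,0,0],[0,0,0],[0,0,0],[0,0,0],[0,0,0],[0,0,0]]}'
python3 -c "
from h import *
q=[553.6,-3.1,0,-1.8563]
c=frame(q,[[-4.3,1.6,0]])[0]; R=[c[0],c[1],0,-1.8588]; print('rail',R)
e=frame(R,[[-90,0,0]])[0]; print('entry',e)
need([e[0],e[1],135],R[3]+np.pi)"
```

```text
time: 4.75
tool_pos: [447.6, 218.3, 151.2]
tcp_rot: [3.141, -0.003, 0.466]
contact_force: [-0.9, 0.6, -1.1]
grip_width: 14.1
finger_force: 30.0
rail [np.float64(556.3462871884703), np.float64(0.5753104193311586), 0, -1.8588]
entry [581.90976917  86.8684642    0.        ]
t 4.75 tcp [447.6 218.3 151.2] rpy [ 3.1412e+00 -2.5000e-03  4.6630e-01] F [-0.9  0.6 -1.1] w 14.1 ff 30.0
dp mm [ 60.86 177.78  16.18] rotz -0.8165
```

```bash

python3 -m pendant '{"dp":[[0.010,0.030,0],[0.021,0.060,0],[0.031,0.090,0.003],[0.041,0.120,0.006],[0.051,0.150,0.010],[0.0609,0.1778,0.0162],[0.0609,0.1778,0.0162],[0.0609,0.1778,0.0162]],"rotation":[[0,0,-0.14],[0,0,-0.28],[0,0,-0.42],[0,0,-0.56],[0,0,-0.7],[0,0,-0.8165],[0,0,-0.8165],[0,0,-0.8165]]}'
python3 - <<'E'
from h import *
from plant import vision,get_obs
R=[556.35,.575,0,-1.8588]
e=frame(R,[[-90,0,0]])[0];need([e[0],e[1],115],R[3]+np.pi)
C=[vision.capture(n) for n in("side","top")]; np.savez("c2.npz",S=C[0],T=C[1]); o=get_obs()["tool_pos"]
out=[]
for c,k in zip(C,(5,6)):
    u=proj(c,[o])[0].round().astype(int)
    print(u); im=c["pixels"][u[1]-45:u[1]+45,u[0]-65:u[0]+65,::-1] if k==5 else c["pixels"][u[1]-30:u[1]+30,u[0]-60:u[0]+60,::-1]
    out.append(cv2.resize(im,(700,700*im.shape[0]//im.shape[1]),interpolation=cv2.INTER_CUBIC))
cv2.imwrite("pics/b1.png",out[0])
E
```

```text
time: 5.75
tool_pos: [580.7, 86.9, 133.2]
tcp_rot: [-3.14, 0.0, 1.281]
contact_force: [0.0, 0.7, -1.3]
grip_width: 13.7
finger_force: 30.0
t 5.75 tcp [580.7  86.9 133.2] rpy [-3.1400e+00  1.0000e-04  1.2814e+00] F [ 0.   0.7 -1.3] w 13.7 ff 30.0
dp mm [ 0.31  1.22 18.16] rotz -0.0014
[302 223]
[279 191]
```

View pics/b1.png

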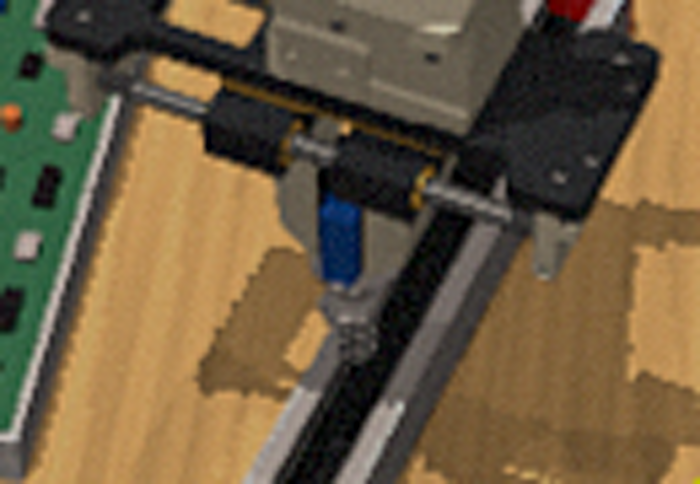

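Side view: the stud hangs upright with its head along the slot, and the foot tip is at crop (357,355), full image about (303,244). It looks to be over the slot. I'll check the number, then descend into the slot mouth.

```bash

python3 -m pendant '{"dp":[[0.0003,0.0012,0.005],[0.0003,0.0012,0.01],[0.0003,0.0012,0.015],[0.0003,0.0012,0.0182],[0.0003,0.0012,0.0182],[0.0003,0.0012,0.0182]],"rotation":[[0,0,0],[0,0,0],[0,0,0],[0,0,0],[0,0,0],[0,0,0]]}'
python3 - <<'E'
from h import *
from plant import vision,get_obs
C=np.load("c2.npz",allow_pickle=True);S,T=C["S"].item(),C["T"].item()
print("pred tip",proj(S,[[580.7,86.9,69.6]]),"seen 303.3,243.9")
R=[556.35,.575,0,-1.8588]
e=frame(R,[[-90,0,0]])[0];need([e[0],e[1],78],R[3]+np.pi)
c=vision.capture("side"); u=proj(c,[[e[0],e[1],60]])[0].round().astype(int);print(u)
x0,y0=u-[35,25]
im=c["pixels"][y0:y0+55,x0:x0+75,::-1]; im=cv2.resize(im,None,fx=10,fy=10,interpolation=cv2.INTER_CUBIC)
# overlay: slot edges at z41, predicted foot circle where it cuts z=50
for y in (-11,11):
    p=((proj(c,frame(R,[[-125,y,41],[-70,y,41]]))+.5-[x0,y0])*10).astype(int); cv2.line(im,p[0].tolist(),p[1].tolist(),(0,255,0),1)
o=get_obs()["tool_pos"]; p=((proj(c,[[o[0],o[1],o[2]-33.6],[o[0],o[1],o[2]-63.6]])+.5-[x0,y0])*10).astype(int); cv2.line(im,p[0].tolist(),p[1].tolist(),(0,0,255),1)
cv2.imwrite("pics/b2.png",im)
E
```

```text
time: 6.6
tool_pos: [582.7, 86.6, 115.6]
tcp_rot: [3.141, -0.0, 1.283]
contact_force: [0.3, 0.4, -0.7]
grip_width: 14.1
finger_force: 30.0
pred tip [[302.53647188 242.45427717]] seen 303.3,243.9
t 6.6 tcp [582.7  86.6 115.6] rpy [ 3.1413e+00 -2.0000e-04  1.2827e+00] F [ 0.3  0.4 -0.7] w 14.1 ff 30.0
dp mm [ 0.04 -0.84 37.64] rotz -0.0001
[302 245]
```

View pics/b2.png

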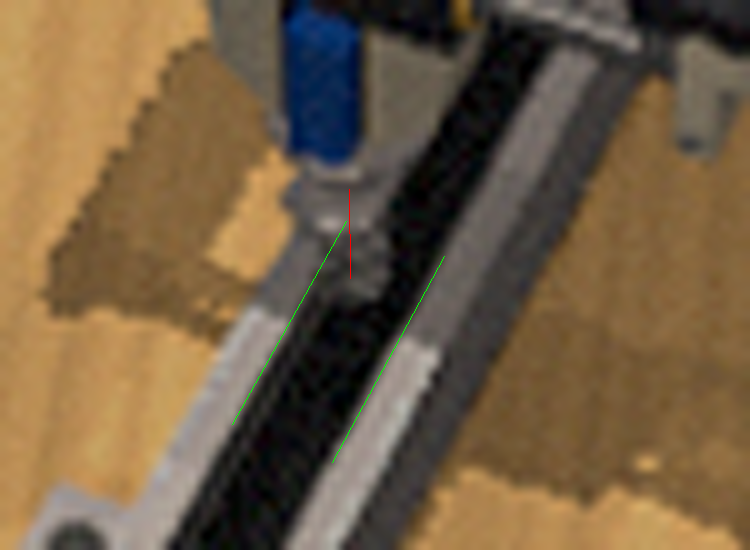

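Side view: the foot tip at crop (357,285) lies between the slot edges, and rail and stud show the same ~1 px bias, so their relative alignment is good. I descend until the head is just above the lips.

```bash

python3 -m pendant '{"dp":[[0,-0.0006,0.005],[0,-0.0006,0.01],[0,-0.0006,0.015],[0,-0.0006,0.02],[0,-0.0006,0.025],[0,-0.0006,0.03],[0,-0.0006,0.034],[0,-0.0006,0.036]],"rotation":[[0,0,0],[0,0,0],[0,0,0],[0,0,0],[0,0,0],[0,0,0],[0,0,0],[0,0,0]]}'
python3 - <<'E'
from h import *
from plant import vision,get_obs
R=[556.35,.575,0,-1.8588]
e=frame(R,[[-90,0,0]])[0];need([e[0],e[1],53],R[3]+np.pi)
c=vision.capture("side"); x0,y0=265,215
im=c["pixels"][y0:y0+55,x0:x0+75,::-1]; im=cv2.resize(im,None,fx=10,fy=10,interpolation=cv2.INTER_CUBIC)
cv2.imwrite("pics/b3.png",im)
E
```

```text
time: 7.65
tool_pos: [581.9, 86.8, 79.2]
tcp_rot: [-3.141, -0.0, 1.283]
contact_force: [-0.4, -0.7, -1.1]
grip_width: 13.9
finger_force: 30.0
t 7.65 tcp [581.9  86.8  79.2] rpy [-3.1413 -0.      1.2827] F [-0.4 -0.7 -1.1] w 13.9 ff 30.0
dp mm [ 0.07 -0.06 26.21] rotz -0.0001
```

View pics/b3.png

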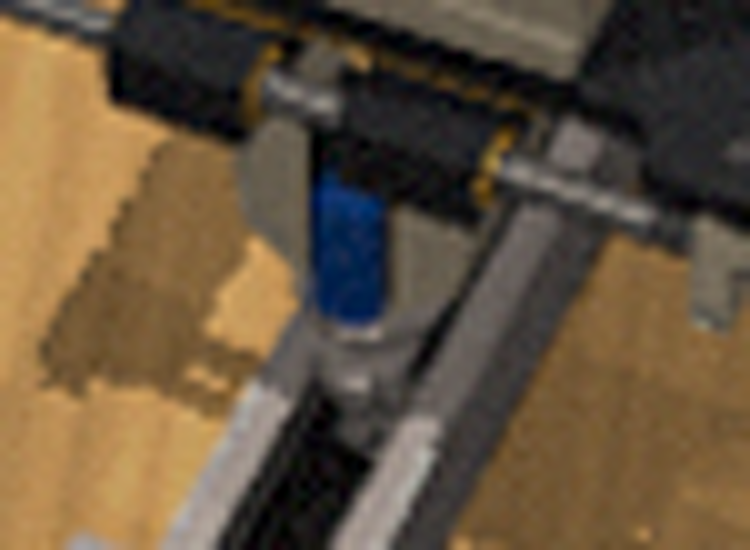

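The foot is in the slot (crop (360,420)) and the head is just above the lips, centred. I press on in 1 mm steps.

```bash

python3 -m pendant '{"dp":[[0,0,0.002],[0,0,0.004],[0,0,0.0055],[0,0,0.0065],[0,0,0.0075],[0,0,0.0085],[0,0,0.0085]],"rotation":[[0,0,0],[0,0,0],[0,0,0],[0,0,0],[0,0,0],[0,0,0],[0,0,0]]}'
python3 -c "
from h import *
R=[556.35,.575,0,-1.8588]
e=frame(R,[[-90,0,0]])[0];need([e[0],e[1],53],R[3]+np.pi)"
```

```text
time: 8.57
tool_pos: [582.0, 86.7, 70.9]
tcp_rot: [-3.141, -0.0, 1.283]
contact_force: [0.3, 0.8, -1.5]
grip_width: 14.2
finger_force: 30.0
t 8.57 tcp [582.   86.7  70.9] rpy [-3.1415 -0.      1.2827] F [ 0.3  0.8 -1.5] w 14.2 ff 30.0
dp mm [ 0.1  -0.09 17.95] rotz -0.0001
```

```bash

python3 -m pendant '{"dp":[[0,0,0.001],[0,0,0.002],[0,0,0.003],[0,0,0.004],[0,0,0.005],[0,0,0.006],[0,0,0.007],[0,0,0.007]],"rotation":[[0,0,0],[0,0,0],[0,0,0],[0,0,0],[0,0,0],[0,0,0],[0,0,0],[0,0,0]]}'
python3 -m pendant '{"dp":[[0,0,0.001],[0,0,0.002],[0,0,0.003],[0,0,0.004],[0,0,0.005],[0,0,0.005]],"rotation":[[0,0,0],[0,0,0],[0,0,0],[0,0,0],[0,0,0],[0,0,0]]}'
python3 -c "
from h import *
R=[556.35,.575,0,-1.8588]
e=frame(R,[[-90,0,0]])[0];need([e[0],e[1],53],R[3]+np.pi)"
```

```text
time: 9.57
tool_pos: [582.1, 86.8, 64.1]
tcp_rot: [3.141, -0.0, 1.283]
contact_force: [-2.0, 0.4, 1.0]
grip_width: 13.8
finger_force: 30.0
time: 10.32
tool_pos: [582.1, 86.8, 59.1]
tcp_rot: [3.141, -0.0, 1.283]
contact_force: [-1.3, 0.7, 3.6]
grip_width: 13.9
finger_force: 30.0
t 10.32 tcp [582.1  86.8  59.1] rpy [ 3.1414e+00 -1.0000e-04  1.2827e+00] F [-1.3  0.7  3.6] w 13.9 ff 30.0
dp mm [ 0.02 -0.19  6.09] rotz -0.0001
```

```bash

python3 -m pendant '{"dp":[[0,0,0.001],[0,0,0.002],[0,0,0.003],[0,0,0.004],[0,0,0.005],[0,0,0.005]],"rotation":[[0,0,0],[0,0,0],[0,0,0],[0,0,0],[0,0,0],[0,0,0]]}'
python3 - <<'E'
from h import *
R=[556.35,.575,0,-1.8588]
need([*frame(R,[[-48,0,0]])[0][:2],54],R[3]+np.pi)
d=np.load("cams.npz",allow_pickle=True)
xs=np.arange(-150,155,1.)
for k,ys in (("T",np.arange(-6,8,1.)),("S",np.arange(-6,5,1.))):
    c=d[k].item()
    for z in (35,):
        g=rect(c,R,xs,ys,z).astype(float).mean((0,2)); 
        print(k,z,[(int(x),round(float(v))) for x,v in zip(xs[::4],g.reshape(-1)[:304].reshape(-1,4).mean(1))] )
E
```

```text
time: 11.08
tool_pos: [582.1, 86.8, 54.2]
tcp_rot: [3.141, -0.0, 1.283]
contact_force: [-1.6, -0.3, 6.2]
grip_width: 14.0
finger_force: 30.0
t 11.07 tcp [582.1  86.8  54.2] rpy [ 3.1414e+00 -2.0000e-04  1.2827e+00] F [-1.6 -0.3  6.2] w 14.0 ff 30.0
dp mm [-41.98  -0.2    0.16] rotz -0.0001
T 35 [(-150, 57), (-146, 53), (-142, 53), (-138, 51), (-134, 51), (-130, 51), (-126, 51), (-122, 51), (-118, 53), (-114, 53), (-110, 53), (-106, 54), (-102, 52), (-98, 52), (-94, 52), (-90, 52), (-86, 52), (-82, 52), (-78, 52), (-74, 54), (-70, 54), (-66, 54), (-62, 54), (-58, 53), (-54, 52), (-50, 52), (-46, 52), (-42, 52), (-38, 51), (-34, 51), (-30, 53), (-26, 54), (-22, 53), (-18, 53), (-14, 52), (-10, 52), (-6, 51), (-2, 51), (2, 51), (6, 51), (10, 51), (14, 52), (18, 52), (22, 51), (26, 51), (30, 52), (34, 53), (38, 47), (42, 35), (46, 40), (50, 49), (54, 50), (58, 51), (62, 51), (66, 50), (70, 50), (74, 49), (78, 49), (82, 48), (86, 48), (90, 48), (94, 49), (98, 48), (102, 49), (106, 49), (110, 48), (114, 48), (118, 47), (122, 47), (126, 46), (130, 46), (134, 46), (138, 46), (142, 46), (146, 47), (150, 45)]
S 35 [(-150, 12), (-146, 13), (-142, 18), (-138, 12), (-134, 13), (-130, 17), (-126, 13), (-122, 15), (-118, 15), (-114, 15), (-110, 13), (-106, 12), (-102, 14), (-98, 15), (-94, 13), (-90, 11), (-86, 16), (-82, 17), (-78, 17), (-74, 13), (-70, 15), (-66, 12), (-62, 15), (-58, 11), (-54, 15), (-50, 14), (-46, 12), (-42, 12), (-38, 14), (-34, 14), (-30, 15), (-26, 14), (-22, 11), (-18, 14), (-14, 13), (-10, 13), (-6, 11), (-2, 15), (2, 14), (6, 7), (10, 5), (14, 4), (18, 5), (22, 6), (26, 9), (30, 15), (34, 20), (38, 15), (42, 13), (46, 13), (50, 14), (54, 11), (58, 14), (62, 12), (66, 13), (70, 13), (74, 13), (78, 14), (82, 16), (86, 16), (90, 12), (94, 10), (98, 9), (102, 11), (106, 11), (110, 15), (114, 15), (118, 8), (122, 10), (126, 12), (130, 28), (134, 34), (138, 34), (142, 35), (146, 34), (150, 33)]
```

```bash

python3 -m pendant '{"dp":[[-0.003,0,0],[-0.009,0,0],[-0.016,0,0],[-0.023,0,0],[-0.030,0,0],[-0.036,0,0],[-0.041,0,0],[-0.043,0,0]],"rotation":[[0,0,0],[0,0,0],[0,0,0],[0,0,0],[0,0,0],[0,0,0],[0,0,0],[0,0,0]]}'
python3 -c "
from h import *
R=[556.35,.575,0,-1.8588]
need([*frame(R,[[5,0,0]])[0][:2],54.2],R[3]+np.pi)"
```

```text
time: 12.08
tool_pos: [571.2, 46.2, 54.7]
tcp_rot: [3.139, -0.002, 1.282]
contact_force: [1.3, 4.9, 6.2]
grip_width: 14.0
finger_force: 30.0
t 12.07 tcp [571.2  46.2  54.7] rpy [ 3.1386e+00 -2.5000e-03  1.2821e+00] F [1.3 4.9 6.2] w 14.0 ff 30.0
dp mm [-52.99  -1.22   0.54] rotz -0.0007
```

```bash

python3 -m pendant '{"dp":[[-0.003,0,0],[-0.010,0,0],[-0.018,0,0],[-0.026,0,0],[-0.034,0,0],[-0.041,0,0],[-0.047,0,0],[-0.050,0,0]],"rotation":[[0,0,0],[0,0,0],[0,0,0],[0,0,0],[0,0,0],[0,0,0],[0,0,0],[0,0,0]]}'
python3 -c "
from h import *
R=[556.35,.575,0,-1.8588]
need([*frame(R,[[12,0,0]])[0][:2],54.2],R[3]+np.pi)"
```

```text
time: 13.08
tool_pos: [556.9, -1.9, 54.6]
tcp_rot: [3.139, -0.002, 1.282]
contact_force: [0.4, 4.3, 4.8]
grip_width: 13.8
finger_force: 30.0
t 13.07 tcp [556.9  -1.9  54.6] rpy [ 3.1388e+00 -2.1000e-03  1.2820e+00] F [0.4 4.3 4.8] w 13.8 ff 30.0
dp mm [-9.8  -1.18  0.44] rotz -0.0008
```

```bash
cat > chk.py <<'E'
import sys
from h import *
from plant import get_obs
o=get_obs();f=o["contact_force"]; u=np.array([.284,.959,0]); R=[556.35,.575,0,-1.8588]
d=o["tool_pos"]-np.array(R[:3]); a=f@u
print("x %.2f y %.2f z %.1f Fx %.1f Fy %.1f Fz %.1f t %.2f"%(-d@u,d@[.959,-.284,0],d[2],a,f@[.959,-.284,0],f[2],o["time"]))
sys.exit(a>8)
E
r='"rotation":[[0,0,0],[0,0,0]]'
python3 -m pendant '{"dp":[[-0.0005,0,0],[-0.001,0,0]],"rotation":[[0,0,0],[0,0,0]]}' >/dev/null; python3 chk.py &&
python3 -m pendant '{"dp":[[-0.0010,0,0],[-0.002,0,0]],"rotation":[[0,0,0],[0,0,0]]}' >/dev/null && python3 chk.py &&
python3 -m pendant '{"dp":[[-0.0010,0,0],[-0.002,0,0]],"rotation":[[0,0,0],[0,0,0]]}' >/dev/null && python3 chk.py &&
python3 -m pendant '{"dp":[[-0.0010,0,0],[-0.002,0,0]],"rotation":[[0,0,0],[0,0,0]]}' >/dev/null && python3 chk.py &&
python3 -m pendant '{"dp":[[-0.0010,0,0],[-0.002,0,0]],"rotation":[[0,0,0],[0,0,0]]}' >/dev/null && python3 chk.py
```

```text
x 2.90 y 1.20 z 54.7 Fx 5.0 Fy -0.3 Fz 5.5 t 13.32False
```

```bash
sed -i 's/sys.exit(a>8)/sys.exit(int(a>8))/' chk.py
python3 -m pendant '{"dp":[[-0.0010,0,0],[-0.002,0,0]],"rotation":[[0,0,0],[0,0,0]]}' >/dev/null && python3 chk.py &&
python3 -m pendant '{"dp":[[-0.0010,0,0],[-0.002,0,0]],"rotation":[[0,0,0],[0,0,0]]}' >/dev/null && python3 chk.py &&
python3 -m pendant '{"dp":[[-0.0010,0,0],[-0.002,0,0]],"rotation":[[0,0,0],[0,0,0]]}' >/dev/null && python3 chk.py &&
python3 -m pendant '{"dp":[[-0.0010,0,0],[-0.002,0,0]],"rotation":[[0,0,0],[0,0,0]]}' >/dev/null && python3 chk.py &&
python3 -m pendant '{"dp":[[-0.0005,0,0],[-0.001,0,0]],"rotation":[[0,0,0],[0,0,0]]}' >/dev/null && python3 chk.py &&
python3 -m pendant '{"dp":[[-0.0005,0,0],[-0.001,0,0]],"rotation":[[0,0,0],[0,0,0]]}' >/dev/null && python3 chk.py
```

```text
x 4.87 y 1.17 z 54.6 Fx 4.5 Fy -0.9 Fz 5.6 t 13.57
x 6.88 y 1.17 z 54.6 Fx 4.6 Fy 0.5 Fz 5.2 t 13.82
x 8.91 y 1.16 z 54.6 Fx 5.0 Fy -0.3 Fz 5.6 t 14.07
x 10.91 y 1.16 z 54.6 Fx 4.5 Fy 0.3 Fz 5.5 t 14.32
x 11.91 y 1.17 z 54.6 Fx 4.8 Fy -0.2 Fz 5.7 t 14.57
x 12.73 y 1.18 z 54.7 Fx 6.3 Fy -0.1 Fz 6.3 t 14.82
```

```bash

python3 -m pendant '{"dp":[[-0.0003,0,0],[-0.0005,0,0]],"rotation":[[0,0,0],[0,0,0]]}' >/dev/null && python3 chk.py &&
python3 -m pendant '{"dp":[[-0.0003,0,0],[-0.0005,0,0]],"rotation":[[0,0,0],[0,0,0]]}' >/dev/null && python3 chk.py &&
python3 -m pendant '{"dp":[[-0.0003,0,0],[-0.0005,0,0]],"rotation":[[0,0,0],[0,0,0]]}' >/dev/null && python3 chk.py
```

```text
x 12.77 y 1.18 z 54.7 Fx 6.5 Fy -0.4 Fz 5.4 t 15.07
x 12.88 y 1.16 z 54.7 Fx 9.3 Fy -0.0 Fz 5.8 t 15.32
```

Contact with the stop is at x≈12.8, face at about 28.8, which matches the lit block top seen in the side profile. I back off 2.5 mm, then feel for both lips to centre the stud laterally.

```bash
sed -i 's/sys.exit(int(a>8))/sys.exit(int(a>8 or abs(f@[.959,-.284,0])>4))/' chk.py
python3 -m pendant '{"dp":[[0.001,0,0],[0.002,0,0],[0.003,0,0],[0.0034,0,0]],"rotation":[[0,0,0],[0,0,0],[0,0,0],[0,0,0]]}' >/dev/null && python3 chk.py &&
python3 -m pendant '{"dp":[[0,0.0005,0],[0,0.001,0]],"rotation":[[0,0,0],[0,0,0]]}' >/dev/null && python3 chk.py && 
python3 -m pendant '{"dp":[[0,0.0005,0],[0,0.001,0]],"rotation":[[0,0,0],[0,0,0]]}' >/dev/null && python3 chk.py && 
python3 -m pendant '{"dp":[[0,0.0005,0],[0,0.001,0]],"rotation":[[0,0,0],[0,0,0]]}' >/dev/null && python3 chk.py && 
python3 -m pendant '{"dp":[[0,0.0005,0],[0,0.001,0]],"rotation":[[0,0,0],[0,0,0]]}' >/dev/null && python3 chk.py
```

```text
x 11.97 y 1.15 z 54.5 Fx -2.6 Fy 0.4 Fz 5.8 t 15.82
x 12.06 y 1.37 z 54.3 Fx -1.4 Fy -1.8 Fz 6.6 t 16.07
x 12.03 y 1.53 z 54.0 Fx -1.2 Fy -3.8 Fz 6.1 t 16.32
x 12.03 y 1.76 z 53.7 Fx -1.6 Fy -5.1 Fz 5.9 t 16.57
```

```bash
sed -i 's/>4))/>7.5))/' chk.py
python3 -m pendant '{"dp":[[0,0.0005,0],[0,0.001,0]],"rotation":[[0,0,0],[0,0,0]]}' >/dev/null && python3 chk.py && 
python3 -m pendant '{"dp":[[0,0.0005,0],[0,0.001,0]],"rotation":[[0,0,0],[0,0,0]]}' >/dev/null && python3 chk.py && 
python3 -m pendant '{"dp":[[0,0.0005,0],[0,0.001,0]],"rotation":[[0,0,0],[0,0,0]]}' >/dev/null && python3 chk.py && 
python3 -m pendant '{"dp":[[0,0.0005,0],[0,0.001,0]],"rotation":[[0,0,0],[0,0,0]]}' >/dev/null && python3 chk.py
```

```text
x 11.88 y 2.70 z 53.7 Fx -0.3 Fy -5.6 Fz 6.0 t 16.82
x 11.83 y 3.42 z 53.7 Fx -1.2 Fy -6.0 Fz 7.2 t 17.07
x 11.81 y 3.59 z 53.6 Fx -0.1 Fy -8.5 Fz 8.2 t 17.32
```

```bash

python3 -m pendant '{"dp":[[0,-0.001,0],[0,-0.002,0],[0,-0.003,0],[0,-0.004,0]],"rotation":[[0,0,0],[0,0,0],[0,0,0],[0,0,0]]}' >/dev/null ; python3 chk.py && 
python3 -m pendant '{"dp":[[0,-0.0005,0],[0,-0.001,0],[0,-0.0015,0]],"rotation":[[0,0,0],[0,0,0],[0,0,0]]}' >/dev/null ; python3 chk.py && 
python3 -m pendant '{"dp":[[0,-0.0005,0],[0,-0.001,0],[0,-0.0015,0]],"rotation":[[0,0,0],[0,0,0],[0,0,0]]}' >/dev/null ; python3 chk.py
```

```text
x 11.78 y 2.83 z 54.4 Fx -1.5 Fy 0.2 Fz 5.7 t 17.82
x 11.78 y 2.58 z 54.9 Fx -2.0 Fy 2.6 Fz 5.7 t 18.20
x 11.76 y 2.20 z 55.2 Fx -0.8 Fy 4.3 Fz 4.9 t 18.57
```

```bash

python3 -m pendant '{"dp":[[0,-0.0005,0],[0,-0.001,0],[0,-0.0015,0]],"rotation":[[0,0,0],[0,0,0],[0,0,0]]}' >/dev/null ; python3 chk.py && 
python3 -m pendant '{"dp":[[0,-0.0005,0],[0,-0.001,0]],"rotation":[[0,0,0],[0,0,0]]}' >/dev/null ; python3 chk.py
```

```text
x 11.62 y 0.78 z 55.3 Fx -0.6 Fy 4.4 Fz 5.3 t 18.95
x 11.56 y -0.23 z 55.3 Fx -0.8 Fy 4.9 Fz 5.5 t 19.20
```

```bash

python3 -m pendant '{"dp":[[0.0,0.0015,-0.001],[0.000,0.0025,-0.002],[0,0.0025,-0.003],[0,0.0025,-0.0045],[0,0.0025,-0.006],[0,0.0025,-0.0075],[0,0.0025,-0.009],[0,0.0025,-0.009]],"rotation":[[0,0,0],[0,0,0],[0,0,0],[0,0,0],[0,0,0],[0,0,0],[0,0,0],[0,0,0]]}' >/dev/null ; python3 chk.py
```

```text
x 11.69 y -1.13 z 62.9 Fx -0.1 Fy 1.9 Fz 1.7 t 20.20
```

```bash

python3 -m pendant '{"dp":[[0.0005,0.0005,0],[0.001,0.001,0],[0.0013,0.0015,0],[0.0013,0.0015,0]],"rotation":[[0,0,0],[0,0,0],[0,0,0],[0,0,0]]}' >/dev/null ; python3 chk.py; python3 -c "
from h import *
need([556,0,54],-1.8588+np.pi)"
```

```text
x 10.36 y -0.08 z 62.7 Fx -1.4 Fy -0.8 Fz 1.1 t 20.70
t 20.7 tcp [553.3  -9.3  62.7] rpy [-3.1399  0.      1.2827] F [-1.2 -1.2  1.1] w 14.2 ff 30.0
dp mm [ 9.71 -0.09  8.69] rotz -0.0001
```

```bash

python3 -m pendant '{"dp":[[0,0.0004,0.001],[0,0.0004,0.002],[0,0.0004,0.0035],[0,0.0004,0.005],[0,0.0004,0.0065],[0,0.0004,0.008],[0,0.0004,0.009],[0,0.0004,0.009]],"rotation":[[0,0,0],[0,0,0],[0,0,0],[0,0,0],[0,0,0],[0,0,0],[0,0,0],[0,0,0]]}' >/dev/null ; python3 chk.py
```

```text
x 10.25 y 0.79 z 54.1 Fx 1.0 Fy -4.7 Fz 7.0 t 21.70
```

```bash

python3 -m pendant '{"dp":[[0,-0.001,0],[0,-0.001,0],[0,-0.001,0],[0,-0.001,0],[0,-0.001,0],[0,-0.001,0],[0,-0.001,0],[0,-0.001,0]],"rotation":[[0,0,0.05],[0,0,0.1],[0,0,0.2],[0,0,0.3],[0,0,0.4],[0,0,0.5],[0,0,0.6],[0,0,0.7]]}' | tail -5 ; python3 chk.py; python3 -c "
from plant import get_obs;o=get_obs();print(o['tcp_rot'],o['moment'])"
```

```text
tool_pos: [555.4, -9.9, 54.9]
tcp_rot: [3.138, -0.004, 0.579]
contact_force: [-0.9, 0.2, 6.9]
grip_width: 13.9
finger_force: 30.0
x 10.30 y 2.08 z 54.9 Fx -0.0 Fy -0.9 Fz 6.9 t 22.70
[ 3.13820079 -0.00353177  0.57936966] [-0.13782097  0.16922035  0.02278028]
```

```bash

python3 -m pendant '{"dp":[[-0.0005,-0.0006,0.0002],[-0.001,-0.0012,0.0005],[-0.001,-0.0012,0.0008],[-0.001,-0.0012,0.0008]],"rotation":[[0,0,0],[0,0,0],[0,0,0],[0,0,0]]}' >/dev/null; python3 chk.py
```

```text
x 10.29 y 1.76 z 54.6 Fx -0.8 Fy 2.4 Fz 5.3 t 23.20
```

```bash

python3 -m pendant '{"dp":[[-0.0005,-0.0006,0.0002],[-0.0008,-0.001,0.0002],[-0.0013,-0.0015,0.0003],[-0.0013,-0.0015,0.0003]],"rotation":[[0,0,0],[0,0,0],[0,0,0],[0,0,0]]}' >/dev/null; python3 chk.py
```

```text
x 10.26 y 0.69 z 54.6 Fx -0.3 Fy 4.7 Fz 6.0 t 23.70
```

```bash

python3 -m pendant '{"dp":[[0.0003,0.0004,0],[0.0006,0.0007,0],[0.0006,0.0007,0],[0.0006,0.0007,0]],"rotation":[[0,0,0.1],[0,0,0.2],[0,0,0.3],[0,0,0.4]]}' |grep rot; python3 chk.py
```

```text
tcp_rot: [3.14, -0.005, 0.179]
x 10.34 y -0.23 z 54.0 Fx -0.7 Fy -0.7 Fz 6.5 t 24.20
```

```bash

python3 -m pendant '{"dp":[[0.0005,0.0003,0],[0.0005,0.0003,0],[0.0005,0.0003,0],[0.0005,0.0003,0],[0.0005,0.0003,0],[0.0005,0.0003,0]],"rotation":[[0,0,0.1],[0,0,0.2],[0,0,0.3],[0,0,0.4],[0,0,0.471],[0,0,0.471]]}' |grep rot; python3 chk.py
```

```text
tcp_rot: [-3.141, -0.005, -0.289]
x 10.38 y 0.02 z 53.9 Fx -0.9 Fy 0.1 Fz 6.7 t 24.95
```

```bash

python3 -m pendant '{"dp":[[0,0,-0.001],[0,0,-0.002],[0,0,-0.003],[0,0,-0.0035]],"rotation":[[0,0,0],[0,0,0],[0,0,0],[0,0,0]]}' >/dev/null; python3 chk.py
python3 -m pendant '{"dp":[[0,0,-0.0005],[0,0,-0.001],[0,0,-0.0015],[0,0,-0.002]],"rotation":[[0,0,0],[0,0,0],[0,0,0],[0,0,0]]}' >/dev/null; python3 chk.py
```

```text
x 10.39 y -0.15 z 57.2 Fx 0.1 Fy 2.3 Fz 4.4 t 25.45
x 10.36 y -0.75 z 58.7 Fx -0.4 Fy 6.7 Fz 2.4 t 25.95
```

```bash

python3 -m pendant '{"dp":[[0.0007,0,0],[0.0014,0,0],[0.002,0,0],[0.002,0,0]],"rotation":[[0,0,0],[0,0,0],[0,0,0],[0,0,0]]}' >/dev/null; python3 chk.py
python3 -m pendant '{"dp":[[0.0002,0,-0.0005],[0.0004,0,-0.001],[0.0006,0,-0.0015],[0.0006,0,-0.0015]],"rotation":[[0,0,0],[0,0,0],[0,0,0],[0,0,0]]}' >/dev/null; python3 chk.py
```

```text
x 10.35 y -0.42 z 58.2 Fx -0.3 Fy 3.1 Fz 3.9 t 26.45
x 10.38 y -0.16 z 59.6 Fx 1.2 Fy -0.3 Fz 3.3 t 26.95
```

```bash

python3 -m pendant '{"dp":[[0.0003,0,-0.0006],[0.0006,0,-0.0012],[0.0008,0,-0.0018],[0.0008,0,-0.0022]],"rotation":[[0,0,0],[0,0,0],[0,0,0],[0,0,0]]}' >/dev/null; python3 chk.py
python3 -m pendant '{"dp":[[0.0001,0,-0.0004],[0.0002,0,-0.0007]],"rotation":[[0,0,0],[0,0,0]]}' >/dev/null; python3 chk.py
```

```text
x 10.52 y 1.10 z 62.0 Fx 0.7 Fy -2.2 Fz 3.3 t 27.45
x 10.50 y 1.47 z 62.6 Fx 0.2 Fy -2.0 Fz -0.6 t 27.70
```

```bash

python3 -m pendant '{"dp":[[0,0,0],[0,0,0],[0,0,0],[0,0,0],[0,0,0]],"rotation":[[0,0,0],[0,0,0],[0,0,0],[0,0,0],[0,0,0]]}' 0.045 | tail -3
python3 -m pendant '{"dp":[[0,0,-0.01],[0,0,-0.03],[0,0,-0.05],[0,0,-0.08],[0,0,-0.11],[0,0,-0.14],[0,0,-0.14]],"rotation":[[0,0,0],[0,0,0],[0,0,0],[0,0,0],[0,0,0],[0,0,0],[0,0,0]]}'
python3 -m pendant '{"dp":[[-0.04,0,0],[-0.09,0,0],[-0.14,0,0],[-0.18,0,0],[-0.2,0,0],[-0.2,0,0]],"rotation":[[0,0,0],[0,0,0],[0,0,0],[0,0,0],[0,0,0],[0,0,0]]}' | head -2
python3 - <<'E'
from h import *
from plant import vision
R=[556.35,.575,0,-1.8588]
C=[vision.capture(n) for n in("side","top")];o=[]
P=frame(R,[[10.5,.5,95.5]])
for c in C:
    u=proj(c,P)[0].round().astype(int); print(u, proj(c,P))
    im=c["pixels"][u[1]-25:u[1]+25,u[0]-25:u[0]+25,::-1]
    o.append(cv2.resize(im,(400,400),interpolation=cv2.INTER_CUBIC))
cv2.imwrite("pics/f.png",np.hstack(o))
E
```

```text
contact_force: [0.7, 0.0, 0.1]
grip_width: 44.7
finger_force: 0.0
time: 29.2
tool_pos: [556.3, -10.1, 205.9]
tcp_rot: [-3.141, -0.006, -0.288]
contact_force: [0.4, 0.0, -0.0]
grip_width: 45.0
finger_force: 0.0
time: 29.95
tool_pos: [362.0, 47.3, 202.6]
[322 199] [[321.66713344 199.12110693]]
[320 204] [[319.96679749 203.54208972]]
```

View pics/f.png

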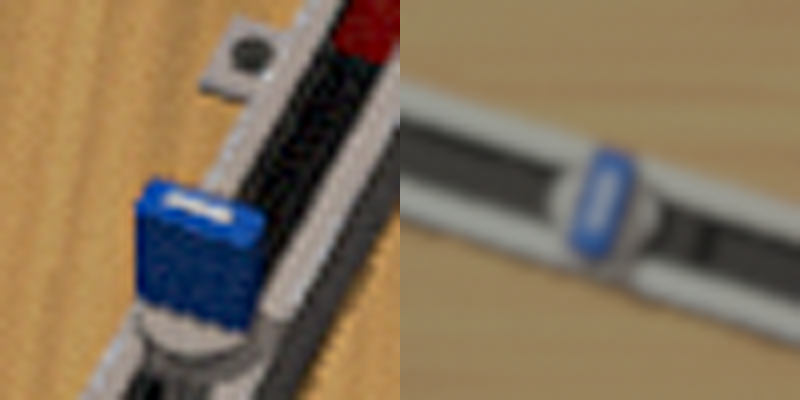

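The final crop shows the stud upright and crosswise. Its white line is at (197,205) in the side crop, against (201,205) predicted for a height of 29 mm, so it's seated in the notch.

```bash
python3 -c "
from plant import workorder
print(workorder.close_job())"
```

```text
the job is handed in; nothing more can be done
None
```

The blue stud is out of its holder, locked crosswise in the strut's notch and let go, and I handed the job in at about 30 s; highest force I read was about 9 N, but the hand-in returned no verdict.

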